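Draw a stool rail tight to its leg block with the cam lock

ROBOT

A 7-joint arm with a two-finger parallel gripper is mounted at the origin on a cart in front of the work surface, level with it; the furniture and walls round the work are solid. World frame = base frame: x ahead of the robot, y to its left, z up, the work surface at z = 0. Lengths are in m, angles in degrees, forces in N, time in s.
With the tool pointing down it reaches from about 0.4 to 0.9 m from the base axis. Payload 5.5 kg.
Tool frame: the origin (TCP) lies midway between the tips of the shut fingers; the grasp point (between the pads) lies 19 mm behind it; z points along the fingers, y is the direction in which the jaws open and shut (so a half turn about z gives the same grasp; the last joint's range is limited). The gripper opens to 85 mm and grips with 20 to 120 N. Pads are 22 mm wide; open, the fingers measure 114 mm over their backs; the gripper's body (76 mm by 85 mm) begins 54 mm behind the grasp point. The pads swing forward as they close: fully open they stand 13 mm farther back than shut.
Start: joints at [-49.206, 28.699, -24.465, 88.831, 12.651, 65.22, -12.049], TCP at [0.282, 0.586, 0.231] pointing down, gripper open.
Joint ranges: [-164.97, 164.97], [-17.58, 116.51], [-87.97, 89.64], [11.32, 138.91], [-80.73, 260.73], [10.89, 115.49], [-147.41, 147.41]. Speed limits (degrees/s): [147.25, 147.25, 180, 180, 180, 180, 180].

INTERFACE

Orientations are given as [roll, pitch, yaw] about the fixed x, y, z axes, in that order (R = Rz(yaw) Ry(pitch) Rx(roll)).
In Python, from cell import read_state, capture, get_calibration, job, find_in gives the robot as it stands.
- The arm moves only by the tool move_arm, never from a script. Its argument "steps" is a list of rows, each an object with "offset": the shift along the tool's x, y, z in m, a list of three; "yaw": the turn about the tool's z in rad. A call has 1 to 5 rows; each row is the pose to reach, as a shift and turn from the pose commanded when the call began, along the tool's axes at that moment; what a row does not reach only later rows make up. A row lasts 1/12 s, in which the tool goes at most 41.7 mm and 7.16 degrees, less where a joint would pass 70% of its speed; a pose out of reach is approached as far as the arm can. A call with a gripper value outside its range is refused whole. "gripper" is the opening, from 0 (shut) to 1 (fully open), set as the call begins (left out, the last holds). The fingers move at their own pace and stop on an object; "grip_force" is the grip in N (left out, the last holds). Time passes only in rows, so rows that repeat a pose let the fingers close. It gives the time, the measured TCP pose, the force and the opening at its end, in the units of the state.
- read_state(): the state, without advancing time (a new reading comes with each control period).
- capture(name): name is "scene" or "top" or "wrist"; returns (picture, depth): 400x640x3 uint8, blue, green, red; 400x640 float32, m along the optical axis (not along the pixel's ray), 0 where there is no reading.
- get_calibration(name): a dict with "fov_y" (degrees; the focal length in pixels is half the picture's height over the tangent of half this angle, whatever the lens; pixels are square), "cx", "cy" (the principal point, pixels), "pose" (4x4, takes a point from camera to world coordinates); the wrist camera has in their place "hand_eye" (4x4, takes a point from camera to tool coordinates, whose origin is the TCP and whose axes are the flange's). Camera axes: x right, y down, z forward; pixel columns grow to the right and rows downward; lengths in m; the calibration is good to about 2 mm. A picture is of the moment at which its call begins: read the wrist's pose just before it. get_calibration takes no time and is no camera call.
- job.close_job(): hands the job in, once; it reports no verdict.
Trained networks look in the newest picture that a camera, given by its name, has taken for a name from the list of things; names that differ only in an ending like _2 or _b are one class to them, and where a whole thing is asked for, a point or a joint stands for the part that bears it (a point fixed in the world has none). Each returns a list of dicts, best first, with "conf" (0 to 1); they miss things now and then, are a little off and sometimes report something else, mostly with a low value. They report only what shows in the picture. A call takes as long as a camera call. They do not tell look-alikes from the thing itself.
- find_in(thing, camera): "pixel" ([column, row] in pixels, amid what is visible of it).
The state is a dict: "time_s": time; "q": joint angles; "qvel": joint speeds; "tau": joint torques, N m; "tool_pos": TCP position; "tcp_rot": TCP orientation; "ft_force": force on the tool from outside, world axes, zero at the start; "wrist_torque": the same for the moment, N m; "gripper_width": opening from 0.0 (shut) to 1.0 (fully open).
Only numpy, scipy, OpenCV 4.12 (cv2) and the standard library are available. Lean on these libraries where they do the work, as an engineer would, in place of code of your own. Each camera call takes 0.05 s, during which the arm holds its last target. There are 200 camera calls.

TASK

Slide the loose rail along its guide strips toward the leg block until its bolt head stops inside the cam lock. Then take the stubby screwdriver out of its fork stand, put the blade in the slot of the cam disc and turn the disc clockwise until it stops, so that the cam pulls the rail tight against the block with no gap. Hang the screwdriver upright in the fork again and leave the other things on the bench where they are.

Things in the scene. Friction and masses are not known exactly. Their poses are not given: they have to be found in the camera images.
- jig: Fixed assembly: plywood base (10 mm thick, 120 wide, from x = -180 to 62 mm) with a wooden leg block (top 52 mm above the bench, mating face at x = -35 mm) and two guide strips, 8 mm high, 63 mm apart, from x = -175 to -45 mm, for the rail. Origin on the bench under the cam axis; x points from rail to leg block, the way the rail must slide; z up.
- joint_face (a point): Middle of the leg block's mating face, 30 mm above the bench, at the mouth of the 16 mm wide channel for the bolt. Axes as jig. Beware of the room: 265 mm high wire-mesh screens stand on the bench left of and behind the work, and a bench vice between it and the robot.
- rail_centre (a point): Centre of the loose wooden rail, 80 (x, toward the block) x 60 x 40 mm high, 0.25 kg, on the base between the strips (underside 10, top 50 mm above the bench). Push its rear end or grip its 60 mm width above the strips. Slid by hand it stops on the cam's hub with a 6 mm gap (this point 46 mm behind joint_face), which withstands a firm push; drawn tight: 40 mm behind it.
- bolt_head (a point): Centre of the steel barrel head (10 mm diameter, upright) of the bolt on the rail's front end, 65 mm ahead of rail_centre. 16 mm short of the cam axis when it stops at the hub, 10 mm when drawn tight.
- cam_slot (a point): Middle of the round cam disc's top face (53 mm diameter, flush with the block's top, 52 mm above the bench). x lies along its straight slot: 19 mm long, 5 mm wide (bevelled to 10 mm at the top), 7 mm deep, alike either way round. The disc turns about this point's z.
- cam (a joint): Turn of the steel cam disc, clockwise seen from above: 0 (open, slot square to the rail) to 1.5 rad (stop, slot nearly along the rail). Stiff, 0.1 N m. A claw under it passes behind the bolt head from 0.4 rad on and draws the rail in until 1.35 rad. If the rail is not at its stop first, the claw misses the head.
- driver_grip (a point): Middle of the stubby screwdriver's black flattened grip: 34 (x) x 20 (y) x 56 mm high (z); take it across the 20 mm. The blade's width also lies along x. Below the grip: a collar of 26 mm diameter whose underside, 34 mm below this point, rests on the fork, then an 8 mm shaft and the blade. 0.09 kg.
- driver_tip (a point): End of the blade, 82 mm below driver_grip on the same axis; the blade is 14 mm wide (x), 3 mm thick (y).
- stand_notch (a point): Fixed wooden stand with a level fork on top, 62 mm above the bench, open toward its -x. This point: top of the fork, on the axis where the screwdriver hangs, its shaft between the prongs (14 mm apart, each 20 mm wide), its collar resting on them. Notch ends 10 mm behind this point, prongs reach 39 mm in front.
- nut_m12: Loose steel hexagon nut, 22 mm; leave it. Origin at its underside.
- offcut_2: Loose wood offcut, 60 x 85 x 24 mm; leave it. Origin at its underside.
- tape_measure: Loose tape measure, 67 x 77 x 31 mm; leave it. Origin at its underside.
Mind the look-alikes: they are no part of the job. Of the things that look like the part that bears driver_grip, the larger one is meant. Leave any blue look-alike of the part that bears rail_centre alone.

How it is judged (in metres and radians):
On the way, in this order (a step that is already met when the one before it is completed fails the run):
1. the rail is slid up until its bolt head stops inside the still open cam (gap under 8.5 mm) (x of bolt_head in the frame of jig above -0.0185 m and value of joint cam below 0.4 rad), for 0.2 s.
2. the cam is turned to its stop with the screwdriver's blade in its slot, and has drawn the rail in (value of joint cam above 1.3 rad and x of bolt_head in the frame of jig above -0.0118 m and distance between driver_tip and cam_slot below 0.012 m), for 0.1 s.
At the end, for the whole second after the job is handed in: The cam stands turned to its stop (over 1.3 rad), the rail is tight against the leg block (gap under 1.8 mm), and the screwdriver hangs at rest and upright (within 0.15 rad) in the fork, its collar on the prongs (height within 6 mm) and its shaft within 30 mm of the notch axis (value of joint cam above 1.3 rad and x of bolt_head in the frame of jig above -0.0118 m and horizontal distance between driver_tip and stand_notch below 0.03 m and z of driver_grip in the frame of stand_notch between 0.028 and 0.04 m and angle between driver_grip's own z axis and vertical below 0.15 rad and linear speed of each of driver, rail below 0.02 m/s); the robot touches nothing.
It fails at once if another loose thing on the bench is shifted by more than 30 mm (distance of any of nut_m12, offcut_2, tape_measure from where it was at the start of the episode above 0.03 m).
It also fails if it takes over 72 s, if anything falls off the work surface, if the arm or the gripper's body presses on something with over 40 N, if the wrist force passes 120 N, or if a joint passes its speed limit or range.

## Working session

There is one attempt and no reset: what is moved stays moved. The work goes in short steps, Python scripts to look and compute and a tool call to move; the robot and the scene stay as the last step left them, time stands still between calls to the robot, and variables do not carry over. Pictures are saved under pics/ and viewed, about 8 in all and at most 12, crops included, and the job is handed in when it is done.

Besides the shell and the picture viewer there is one more tool, called after ">>>" by a JSON object that holds its "fn" and its "kwargs". move_arm: Moves the arm, as the interface text tells. Its arguments: {"type":"object","properties":{"steps":{"type":"array"},"gripper":{"type":"number"},"grip_force":{"type":"number"}},"required":["steps"]}

```bash
ls; mkdir -p pics; cat > h.py <<'E'
import numpy as np,cv2
from cell import read_state,capture,get_calibration,job,find_in
from scipy.spatial.transform import Rotation as R
def cam(name):
    c=get_calibration(name); f=200/np.tan(np.radians(c["fov_y"])/2)
    if "pose" in c: T=np.array(c["pose"])
    else:
        s=read_state(); T=np.eye(4); T[:3,:3]=R.from_euler("xyz",s["tcp_rot"],degrees=True).as_matrix(); T[:3,3]=s["tool_pos"]; T=T@np.array(c["hand_eye"])
    return f,c["cx"],c["cy"],T
def shot(name):
    C=cam(name); p,d=capture(name); np.savez(f"/tmp/{name}.npz",p=p,d=d,C=np.array([*C[:3]]),T=C[3]); return p,d,C
def w(C,d,u,v,z=None):
    f,cx,cy,T=C; r=np.array([(u-cx)/f,(v-cy)/f,1.])
    if z is None:
        k=d[int(v)-1:int(v)+2,int(u)-1:int(u)+2]; k=np.median(k[k>0]) if (k>0).any() else np.nan
    else: k=(z-T[2,3])/(T[2,:3]@r)
    return T[:3,:3]@(r*k)+T[:3,3]
def load(name):
    a=np.load(f"/tmp/{name}.npz"); return a["p"],a["d"],(*a["C"],a["T"])
E
python3 - <<'E'
from h import *
print(read_state())
for n in("scene","top"):
    p,d,C=shot(n); cv2.imwrite(f"pics/{n}0.png",p); print(n,C)
    for t in("jig","rail_centre","bolt_head","cam_slot","driver_grip","driver_tip","stand_notch","nut_m12"):
        for x in find_in(t,n)[:3]:
            u,v=x["pixel"]; print(t,round(x["conf"],2),[round(u),round(v)],w(C,d,u,v).round(3))
E
```

```text
pics
{'time_s': 0.0, 'q': array([-49.2052119 ,  28.75569421, -24.45458045,  88.89057176,
        12.65220607,  65.2192005 , -12.04796231]), 'qvel': array([ 0.06659344,  0.03981432,  0.066885  ,  0.04079136, -0.04412058,
        0.02623772, -0.06088321]), 'tau': array([-3.20995596e-04, -5.69510972e+01, -5.81611589e+00, -2.80934626e+01,
        1.06423182e-02,  1.18192029e-02, -1.09029457e-05]), 'tool_pos': array([0.28176343, 0.58499714, 0.23024715]), 'tcp_rot': array([-1.79888486e+02, -3.95237132e-03,  1.54291386e+02]), 'ft_force': array([-0.17958876, -0.1927382 , -0.44559239]), 'wrist_torque': array([ 0.01397715, -0.01579307,  0.02473164]), 'gripper_width': 1.0033876881349593}
scene (np.float64(376.47797798056695), 321.8172245891076, 199.29495734974432, array([[ 0.74516115, -0.49948131,  0.44187475,  0.10834633],
       [-0.66676483, -0.54545946,  0.50783722, -0.4683008 ],
       [-0.01263044, -0.6730471 , -0.73949176,  0.8106058 ],
       [ 0.        ,  0.        ,  0.        ,  1.        ]]))
jig 0.61 [345, 228] [ 0.554 -0.047  0.026]
rail_centre 0.85 [200, 194] [0.33  0.311 0.038]
[... 767 characters left out ...]
  [ 0.00000000e+00,  0.00000000e+00,  0.00000000e+00,
         1.00000000e+00]]))
jig 0.66 [341, 183] [ 0.563 -0.037  0.009]
rail_centre 0.92 [201, 266] [0.338 0.326 0.039]
rail_centre 0.83 [330, 210] [ 0.484 -0.007  0.049]
rail_centre 0.69 [409, 226] [ 0.449 -0.219  0.002]
bolt_head 0.85 [202, 267] [0.336 0.323 0.04 ]
bolt_head 0.8 [332, 213] [ 0.478 -0.012  0.051]
cam_slot 0.53 [344, 168] [ 0.597 -0.043  0.046]
driver_grip 0.56 [280, 164] [0.592 0.12  0.121]
driver_grip 0.4 [284, 201] [0.505 0.114 0.077]
driver_tip 0.63 [277, 162] [0.596 0.128 0.125]
driver_tip 0.58 [286, 202] [0.502 0.108 0.075]
stand_notch 0.79 [283, 167] [0.591 0.115 0.087]
nut_m12 0.37 [404, 222] [ 0.46  -0.207  0.003]
```

```bash
python3 - <<'E'
from h import *
p=load("top")[0]; cv2.imwrite("pics/topc.png",cv2.resize(p[100:300,230:440],None,fx=3.0*0.95,fy=3*.95,interpolation=cv2.INTER_CUBIC))
E
```

```text
(no output)
```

View pics/scene0.png

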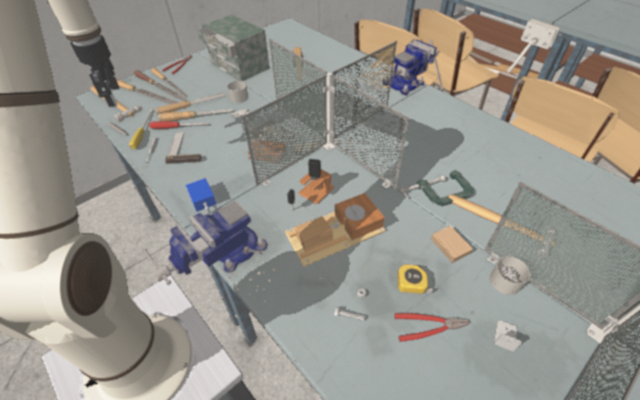

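View pics/topc.png

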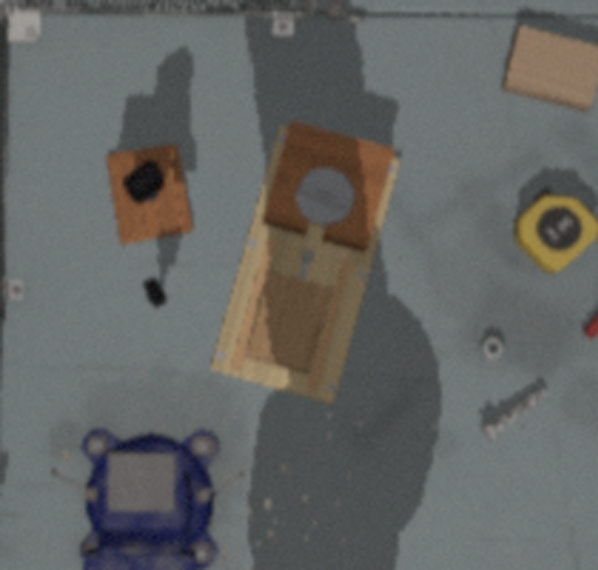

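The larger driver hangs in the stand at top px (281,164). The look-alike, small and free-standing, is at (284,202), so I'll use the one in the stand. The wooden rail lies at (331,212), the blue look-alike at (201,266). Next I'll measure the jig pose, stand and obstacles.

```bash
python3 - <<'E'
from h import *
p,d,C=load("top"); f,cx,cy,T=C
def cp(a,b,z): return w(C,d,230+a/2.85,100+b/2.85,z)
cm=cp(325,195,.052); r1=cp(213,368,.012); r2=cp(335,402,.012)
print("cam",cm,"rear",r1,r2)
m=(r1+r2)/2; v=cm-m; print("len",np.hypot(*v[:2]),"yaw",np.degrees(np.arctan2(v[1],v[0])), "rear edge w",np.linalg.norm(r2-r1), "yaw edge",np.degrees(np.arctan2(*(r1-r2)[[1,0]]))-90)
for n,z,q in (("block front L/R",.052,[(266,222),(363,247)]),("block back",.052,[(290,124),(398,158)]),("rail rear",.05,[(247,358),(308,372)]),("rail front",.05,[(262,270),(335,290)]),("bolt",.03,[(306,265)]),("stand",.062,[(108,155),(179,146),(192,232),(122,243)]),("driver",.12,[(145,182)]),("small",.07,[(154,292)])):
    print(n,[cp(*a,z).round(4).tolist() for a in q])
# height map
vv,uu=np.mgrid[0:400,0:640]; P=np.stack([(uu-cx)/f*d,(vv-cy)/f*d,d],-1)@T[:3,:3].T+T[:3,3]
P=P[d>0]; 
H=np.full((24,30),0.); i=((P[:,0]-.2)/.025).astype(int); j=((P[:,1]+.25)/.025).astype(int)
ok=(i>=0)&(i<24)&(j>=0)&(j<30); np.maximum.at(H,(i[ok],j[ok]),P[ok,2])
print("cols y from -.25 step .025; rows x from .2, cm")
for k in range(24): print("%.3f"%(.2+.025*k),*("%2d"%round(h*100) for h in H[k]))
D=P[(P[:,2]>.1)&(abs(P[:,0]-.59)<.05)&(abs(P[:,1]-.12)<.05)]; print(len(D),D.min(0),D.max(0),D.mean(0))
E
```

```text
cam [ 0.59453517 -0.04227162  0.052     ] rear [0.43669713 0.05983006 0.012     ] [ 0.40597624 -0.05423623  0.012     ]
len 0.17896616835208742 yaw -14.585659881022902 rear edge w 0.11813082567075311 yaw edge -15.073511917004197
block front L/R [[0.5689, 0.0119, 0.052], [0.5465, -0.0772, 0.052]]
block back [[0.6609, -0.0098, 0.052], [0.6297, -0.1096, 0.052]]
rail rear [[0.444, 0.0283, 0.05], [0.4318, -0.0272, 0.05]]
rail front [[0.5248, 0.0152, 0.05], [0.5069, -0.0517, 0.05]]
bolt [[0.5322, -0.026, 0.03]]
stand [[0.6282, 0.1572, 0.062], [0.6372, 0.0923, 0.062], [0.5576, 0.0794, 0.062], [0.547, 0.1429, 0.062]]
driver [[0.5929, 0.1191, 0.12]]
small [[0.5015, 0.1127, 0.07]]
cols y from -.25 step .025; rows x from .2, cm
0.200  0  0  0  0  0  0  0  0  0  0  0  0 13 14 81 84 84 83 81 80 79 79 77 76 75 74 73 71  0  0
0.225  0  0  1  0  1  0  1  0  1  0  1  1 13 14 14 82 83 83 81 79 78 78 77 76 75 74 73 71  1  0
0.250  1  1  1  1  0  1  1  1  1  1  1  1 14 14 14 14 14  2  1  1 73 75 75 74 74 73 72 71  1  1
0.275  1  1  1  1  1  1  1  1  1  1  1  1 11 13 13 13 13  2  1  1  1  5  1  1  1 70 7
[... 1339 characters left out ...]
  0  1  1  1  2
0.650  1  1  1  1  1  1  1  5  6  6  1  1  1  1  1  1  1  0  1  1 26  0  0  3  1  1  1  1  1  1
0.675  3  1  1  1  1  1  1  1  1  1  0  1  1  1  1  1  1  1  1  1 26  0  1  1  1  1  1  1  1  1
0.700  3  3  1  1  1  1  1  1  1  1  1  1  1  1  1  1  1  1  1  1 26  0  1  1  1  1  1  1  1  1
0.725  3  3  1  1  1  1  1  1  1  1  1  1  1  1  1  1  1  1  1  0 26  0  1  1  1  1  1  1  1  1
0.750  3  2  1  1  1  1  2  2  1  2  1  1  1  0  1  1  1  1  1  1 26  0  1  1  1  1  1  1  1  1
0.775  1  1  1  1  1  1  1  2 26 26 26 26 26 26 26 26 26 26 26 26 26 26 26 26 26 26 26 26 26 26
124 [0.58249707 0.10624266 0.10057935] [0.61306061 0.13899166 0.13301092] [0.59677073 0.12197234 0.12059718]
```

Top view: jig yaw ≈ -15°, cam at (0.594,-0.042). The stand and driver are at about (0.593,0.119). The left screen runs at y≈0.26 for x>0.475. I'll go up over it to look from close by.

>>> {"fn": "move_arm", "kwargs": {"steps": [{"offset":[0,0,-0.04],"yaw":0},{"offset":[0,0,-0.08],"yaw":0},{"offset":[0,0,-0.12],"yaw":0},{"offset":[-0.03,-0.025,-0.12],"yaw":0},{"offset":[-0.06,-0.05,-0.12],"yaw":0}]}}

```text
time_s: 1.32
tool_pos: [0.3128, 0.5176, 0.3549]
tcp_rot: [179.6, -0.1, 154.6]
ft_force: [0.7, -1.1, -0.2]
gripper_width: 1.003
```

>>> {"fn": "move_arm", "kwargs": {"steps": [{"offset":[-0.03,-0.025,0],"yaw":0},{"offset":[-0.06,-0.05,0],"yaw":0},{"offset":[-0.09,-0.075,0],"yaw":0},{"offset":[-0.12,-0.1,0],"yaw":0},{"offset":[-0.15,-0.125,0],"yaw":0}]}}

```text
time_s: 1.73
tool_pos: [0.3957, 0.335, 0.3516]
tcp_rot: [180.0, 0.0, 154.3]
ft_force: [0.8, -0.2, 0.5]
gripper_width: 0.998
```

>>> {"fn": "move_arm", "kwargs": {"steps": [{"offset":[-0.03,-0.025,0],"yaw":0},{"offset":[-0.06,-0.05,0],"yaw":0},{"offset":[-0.09,-0.075,0],"yaw":0},{"offset":[-0.12,-0.1,0],"yaw":0},{"offset":[-0.15,-0.125,0],"yaw":0}]}}

```text
time_s: 2.15
tool_pos: [0.4766, 0.1574, 0.3517]
tcp_rot: [180.0, 0.0, 154.3]
ft_force: [1.2, 1.5, -0.7]
gripper_width: 1.002
```

>>> {"fn": "move_arm", "kwargs": {"steps": [{"offset":[-0.03,-0.025,0],"yaw":0},{"offset":[-0.06,-0.05,0],"yaw":0},{"offset":[-0.08,-0.07,0],"yaw":0},{"offset":[-0.08,-0.07,0],"yaw":0},{"offset":[-0.08,-0.07,0],"yaw":0}]}}

```text
time_s: 2.57
tool_pos: [0.5183, 0.0593, 0.3512]
tcp_rot: [-180.0, -0.0, 154.0]
ft_force: [-0.1, 0.8, -0.6]
gripper_width: 1.005
```

```bash
python3 - <<'E'
from h import *
print(read_state()["q"].round(1)); p,d,C=shot("wrist"); cv2.imwrite("pics/w1.png",p); print(C)
E
```

```text
[-4.7  8.2 -5.4 98.7  0.8 73.2 53.8]
(np.float64(334.37372158671405), 319.52145112428155, 197.91360702041467, array([[ 4.37140829e-01,  8.62871501e-01,  2.53694043e-01,
         4.53639887e-01],
       [ 8.99393053e-01, -4.19445544e-01, -1.23116090e-01,
         9.10382941e-02],
       [ 1.77470976e-04,  2.81989730e-01, -9.59417407e-01,
         4.93840495e-01],
       [ 0.00000000e+00,  0.00000000e+00,  0.00000000e+00,
         1.00000000e+00]]))
```

View pics/w1.png

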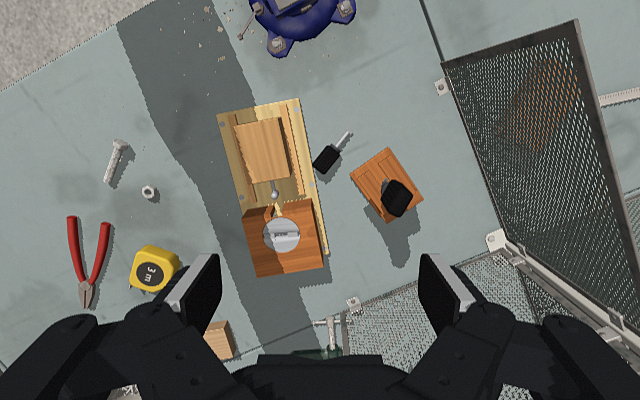

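Wrist view: rail at (262,150), bolt (275,193), cam slot (282,235), small look-alike (327,158), large driver in the stand (396,198). I'll enlarge stand and jig.

```bash
python3 - <<'E'
from h import *
p=load("wrist")[0]; cv2.imwrite("pics/w1c.png",cv2.resize(p[90:285,205:435],None,fx=3,fy=3,interpolation=cv2.INTER_CUBIC))
E
```

```text
(no output)
```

View pics/w1c.png

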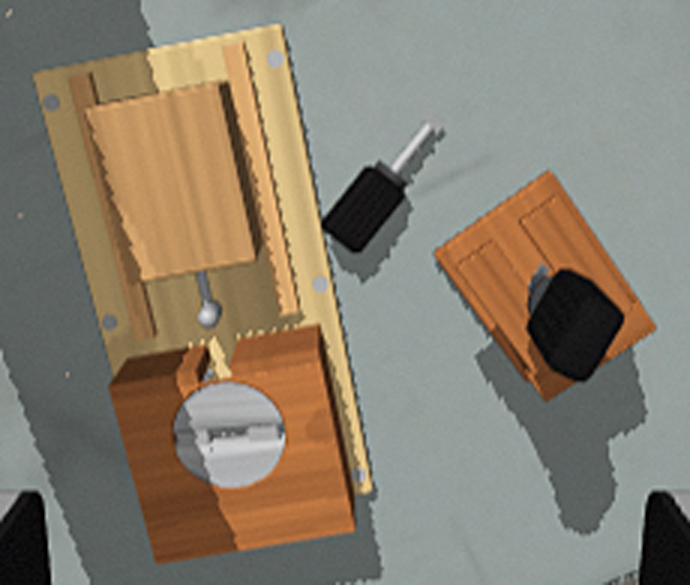

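```bash
python3 - <<'E'
from h import *
p,d,C=load("wrist")
def q(a,b,z): return w(C,d,205+a/3,90+b/3,z)
for n,z,L in (("disc",.052,[(230,433)]),("slot",.052,[(182,437),(283,432)]),("railtop RL RR FR FL",.05,[(85,108),(222,85),(257,258),(145,280)]),("bolt",.036,[(209,315)]),("base rear",.01,[(35,73),(283,25)]),("block back",.052,[(157,562),(355,530)]),
 ("drv",.124,[(575,325),(560,268),(622,315),(580,380),(528,325)]),("stand",.062,[(437,253),(550,172),(655,328),(545,400)]),("inset",.062,[(455,262),(495,240),(522,215),(555,195)]),("shaft",.055,[(540,278)]),("small",.01,[(365,205),(345,228),(432,128)])):
    P=[q(*a,z) for a in L]; print(n,[x[:2].round(4).tolist() for x in P],[d[int(90+b/3),int(205+a/3)].round(3) for a,b in L],[w(C,d,205+a/3,90+b/3)[2].round(3) for a,b in L])
    if len(P)>1: print("   dirs",[np.degrees(np.arctan2(*(P[(i+1)%len(P)]-P[i])[[1,0]])).round(1) for i in range(len(P))],[np.linalg.norm(P[(i+1)%len(P)]-P[i]).round(3) for i in range(len(P))])
E
```

```text
disc [[0.5955, -0.0377]] [np.float32(0.483)] [np.float64(0.045)]
slot [[0.5873, -0.0592], [0.606, -0.0149]] [np.float32(0.477), np.float32(0.479)] [np.float64(0.052), np.float64(0.049)]
   dirs [np.float64(67.1), np.float64(-112.9)] [np.float64(0.048), np.float64(0.048)]
railtop RL RR FR FL [[0.4343, -0.0241], [0.4516, 0.0338], [0.526, 0.0124], [0.5128, -0.0382]] [np.float32(0.437), np.float32(0.449), np.float32(0.496), np.float32(0.458)] [np.float64(0.019), np.float64(0.033), np.float64(0.01), np.float64(0.048)]
   dirs [np.float64(73.3), np.float64(-16.1), np.float64(-104.6), np.float64(169.9)] [np.float64(0.061), np.float64(0.077), np.float64(0.052), np.float64(0.08)]
bolt [[0.5429, -0.0232]] [np.float32(0.47)] [np.float64(0.042)]
base rear [[0.4083, -0.0475], [0.4399, 0.0667]] [np.float32(0.471), np.float32(0.473)] [np.float64(0.0), np.float64(0.0)]
   dirs [np.float64(74.6), np.float64(-105.4)] [np.float64(0.118), np.float64(0.118)]
block back [[0.6405, -0.102], [0.6674, -0.0066]] [np.float32(0.496), np.float32(0.547)] [np.float64(0.051), np.float64(0.0)]
   dirs [np.float64(74.
[... 987 characters left out ...]
0.127], [0.5556, 0.1432]] [np.float32(0.498), np.float32(0.494), np.float32(0.49), np.float32(0.435)] [np.float64(0.009), np.float64(0.008), np.float64(0.009), np.float64(0.059)]
   dirs [np.float64(93.9), np.float64(108.5), np.float64(96.4), np.float64(-80.9)] [np.float64(0.02), np.float64(0.016), np.float64(0.016), np.float64(0.052)]
shaft [[0.589, 0.1236]] [np.float32(0.474)] [np.float64(0.033)]
small [[0.5321, 0.0646], [0.538, 0.0509], [0.5127, 0.1092]] [np.float32(0.478), np.float32(0.479), np.float32(0.48)] [np.float64(0.019), np.float64(0.021), np.float64(0.007)]
   dirs [np.float64(-66.5), np.float64(113.5), np.float64(-66.5)] [np.float64(0.015), np.float64(0.064), np.float64(0.049)]
```

Each position agrees within 5 mm between the two views: jig yaw -15.3°, rail centre (0.480,-0.008), stand notch ~(0.591,0.121) with yaw 10°, fork open toward the robot. The small look-alike has toppled on its own and lies clear of the work, so it stays there. I'll grip the rail across its width.

>>> {"fn": "move_arm", "kwargs": {"steps": [{"offset":[0.002,-0.035,0],"yaw":-0.1},{"offset":[0.005,-0.077,0],"yaw":-0.187},{"offset":[0.005,-0.077,0.04],"yaw":-0.187},{"offset":[0.005,-0.077,0.08],"yaw":-0.187},{"offset":[0.005,-0.077,0.12],"yaw":-0.187}], "gripper": 1}}

```text
time_s: 3.03
tool_pos: [0.4803, -0.0044, 0.2313]
tcp_rot: [179.9, 0.2, 165.1]
ft_force: [0.4, -0.4, -0.9]
gripper_width: 0.997
```

>>> {"fn": "move_arm", "kwargs": {"steps": [{"offset":[0,0,0.04],"yaw":0},{"offset":[0,0,0.08],"yaw":0},{"offset":[0,0,0.11],"yaw":0},{"offset":[0,0,0.11],"yaw":0}]}}

```text
time_s: 3.37
tool_pos: [0.4748, -0.0037, 0.116]
tcp_rot: [-179.9, -0.6, 165.2]
ft_force: [-0.6, -0.5, 0.2]
gripper_width: 1.001
```

```bash
python3 - <<'E'
from h import *
s=read_state(); print(s["tool_pos"],s["tcp_rot"],s["q"].round(1)); p,d,C=shot("wrist"); cv2.imwrite("pics/w2.png",p)
# driver top face from earlier is gone; jig check
for t in("rail_centre","bolt_head","cam_slot"):
    for x in find_in(t,"wrist")[:2]: print(t,x["conf"],x["pixel"],w(C,d,*x["pixel"],.05 if t!="bolt_head" else .03))
E
```

```text
[ 0.4748297  -0.00374986  0.11601137] [-179.88030403   -0.61740344  165.1986811 ] [  0.2  18.9  -3.4 119.1   1.5  42.7  71.1]
rail_centre 0.97 [318.5, 219.0] [ 0.47785365 -0.00492744  0.05      ]
rail_centre 0.31 [307.9, 278.0] [ 0.51809611 -0.02321101  0.05      ]
bolt_head 0.83 [315.0, 212.8] [ 0.47941048 -0.00805038  0.03      ]
bolt_head 0.43 [315.0, 351.5] [ 0.59492048 -0.03891751  0.03      ]
cam_slot 0.71 [317.0, 354.3] [ 0.58132868 -0.0334266   0.05      ]
```

View pics/w2.png

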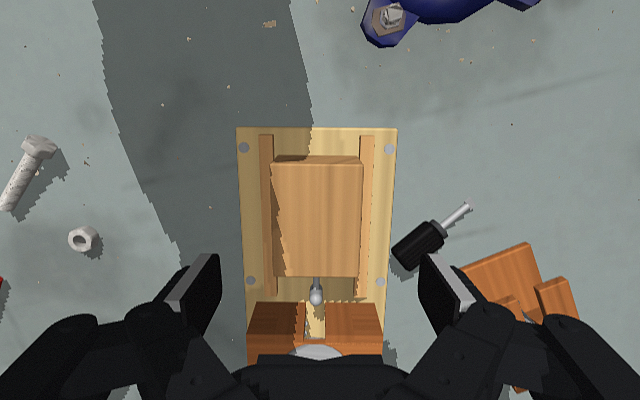

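The rail (316,219) is square and centred between the fingers. Small look-alike is at (420,245) near the left finger, so I'll descend with the jaws narrower.

>>> {"fn": "move_arm", "kwargs": {"steps": [{"offset":[-0.003,-0.001,0.03],"yaw":0},{"offset":[-0.003,-0.001,0.06],"yaw":0},{"offset":[-0.003,-0.001,0.08],"yaw":0},{"offset":[-0.003,-0.001,0.095],"yaw":0},{"offset":[-0.003,-0.001,0.095],"yaw":0}], "gripper": 0.86}}

```text
time_s: 3.98
tool_pos: [0.4828, -0.0073, 0.0261]
tcp_rot: [180.0, -0.0, 165.0]
ft_force: [0.0, 0.8, 1.2]
gripper_width: 0.862
```

>>> {"fn": "move_arm", "kwargs": {"steps": [{"offset":[0,0,0],"yaw":0},{"offset":[0,0,0],"yaw":0},{"offset":[0,0,0],"yaw":0},{"offset":[0,0,0],"yaw":0},{"offset":[0,0,0],"yaw":0}], "gripper": 0.5, "grip_force": 30}}

```text
time_s: 4.4
tool_pos: [0.4843, -0.0081, 0.0283]
tcp_rot: [180.0, 0.2, 165.0]
ft_force: [-2.0, -1.9, 7.9]
gripper_width: 0.693
```

>>> {"fn": "move_arm", "kwargs": {"steps": [{"offset":[-0.008,0,-0.002],"yaw":0},{"offset":[-0.016,0,-0.002],"yaw":0},{"offset":[-0.024,0,-0.002],"yaw":0},{"offset":[-0.03,0,-0.002],"yaw":0},{"offset":[-0.033,0,-0.002],"yaw":0}]}}

```text
time_s: 4.82
tool_pos: [0.5156, -0.0167, 0.0283]
tcp_rot: [-180.0, 0.0, 165.0]
ft_force: [-5.6, -0.9, 7.9]
gripper_width: 0.687
```

>>> {"fn": "move_arm", "kwargs": {"steps": [{"offset":[-0.003,0,0],"yaw":0},{"offset":[-0.006,0,0],"yaw":0},{"offset":[-0.009,0,0],"yaw":0},{"offset":[-0.009,0,0],"yaw":0}]}}

```text
time_s: 5.15
tool_pos: [0.5221, -0.0185, 0.0284]
tcp_rot: [-180.0, -0.2, 165.0]
ft_force: [-5.5, -1.8, 4.4]
gripper_width: 0.694
```

>>> {"fn": "move_arm", "kwargs": {"steps": [{"offset":[-0.002,0,0],"yaw":0},{"offset":[-0.004,0,0],"yaw":0},{"offset":[-0.004,0,0],"yaw":0}]}}

```text
time_s: 5.4
tool_pos: [0.5224, -0.0186, 0.0283]
tcp_rot: [-179.9, -0.5, 165.0]
ft_force: [-16.1, 0.7, 17.1]
gripper_width: 0.695
```

>>> {"fn": "move_arm", "kwargs": {"steps": [{"offset":[-0.002,0,0],"yaw":0},{"offset":[-0.003,0,0],"yaw":0},{"offset":[-0.003,0,0],"yaw":0}]}}

```text
time_s: 5.65
tool_pos: [0.5226, -0.0187, 0.0282]
tcp_rot: [-179.9, -0.8, 165.1]
ft_force: [-21.3, 1.9, 24.8]
gripper_width: 0.694
```

Hard stop: tool halted, 21 N. I'll relax, release and rise for a view of disc and driver.

>>> {"fn": "move_arm", "kwargs": {"steps": [{"offset":[0.005,0,0],"yaw":0},{"offset":[0.006,0,0],"yaw":0}]}}

```text
time_s: 5.82
tool_pos: [0.5223, -0.0186, 0.0282]
tcp_rot: [-180.0, -0.2, 165.0]
ft_force: [-3.8, -1.6, 2.4]
gripper_width: 0.692
```

>>> {"fn": "move_arm", "kwargs": {"steps": [{"offset":[0,0,0],"yaw":0},{"offset":[0,0,0],"yaw":0},{"offset":[0,0,0],"yaw":0},{"offset":[0,0,-0.03],"yaw":0},{"offset":[0,0,-0.07],"yaw":0}], "gripper": 0.86}}

```text
time_s: 6.23
tool_pos: [0.5217, -0.0182, 0.0959]
tcp_rot: [-179.9, -0.4, 165.0]
ft_force: [0.9, -0.5, 0.3]
gripper_width: 0.862
```

>>> {"fn": "move_arm", "kwargs": {"steps": [{"offset":[0,0.02,-0.04],"yaw":0},{"offset":[0.01,0.055,-0.08],"yaw":0},{"offset":[0.02,0.085,-0.11],"yaw":0},{"offset":[0.02,0.085,-0.13],"yaw":0},{"offset":[0.02,0.085,-0.13],"yaw":0}]}}

```text
time_s: 6.65
tool_pos: [0.5312, 0.0746, 0.2355]
tcp_rot: [179.6, 0.6, 165.4]
ft_force: [1.8, -0.0, 0.7]
gripper_width: 0.86
```

```bash
python3 - <<'E'
from h import *
s=read_state(); print(s["tool_pos"],s["tcp_rot"],s["q"].round(1)); p,d,C=shot("wrist"); cv2.imwrite("pics/w3.png",p)
f,cx,cy,T=C; vv,uu=np.mgrid[0:400,0:640]; P=np.stack([(uu-cx)/f*d,(vv-cy)/f*d,d],-1)@T[:3,:3].T+T[:3,3]
g=p.max(2)
for lo in(.11,.115):
    m=(d>0)&(g<90)&(P[...,2]>lo)&(P[...,2]<.14)&(abs(P[...,0]-.592)<.04)&(abs(P[...,1]-.121)<.04)
    r=cv2.minAreaRect((P[m][:,:2]*1000).astype(np.float32)); print(m.sum(),r,P[m].mean(0))
shot("top"); pt,dt,Ct=load("top"); cv2.imwrite("pics/top1.png",pt)
E
```

```text
[0.53123942 0.07457702 0.23550872] [179.56984335   0.62832813 165.37677665] [ -6.2  14.7  -5.4 106.1   1.5  58.5  63.2]
967 ((597.78466796875, 124.06756591796875), (19.650741577148438, 34.054988861083984), 37.49052429199219) [0.59510153 0.12317936 0.12138749]
874 ((597.752685546875, 123.97561645507812), (19.634490966796875, 34.04650115966797), 37.9683952331543) [0.59569815 0.12334509 0.12233147]
```

View pics/w3.png

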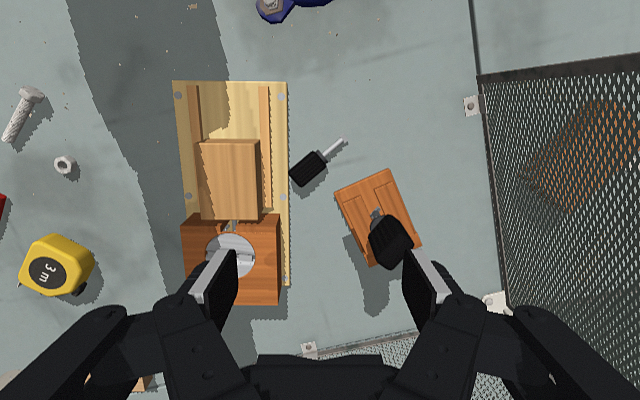

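Rail now sits up against the block mouth with bolt in the channel at (232,225). The driver top measures 19.7 × 34 mm, which matches the description, with its centre at ~(0.597,0.124) and long axis ≈127.5°. I'll go over it, align, and check once.

>>> {"fn": "move_arm", "kwargs": {"steps": [{"offset":[-0.01,0.013,0.005],"yaw":0.12},{"offset":[-0.02,0.026,0.01],"yaw":0.24},{"offset":[-0.03,0.039,0.015],"yaw":0.36},{"offset":[-0.04,0.052,0.02],"yaw":0.48},{"offset":[-0.051,0.063,0.025],"yaw":0.6}], "gripper": 0.8}}

```text
time_s: 7.17
tool_pos: [0.5923, 0.1157, 0.2011]
tcp_rot: [-179.9, -0.1, 130.2]
ft_force: [-0.8, 1.2, -0.0]
gripper_width: 0.8
```

>>> {"fn": "move_arm", "kwargs": {"steps": [{"offset":[0,0,0],"yaw":0.055},{"offset":[0,0,0],"yaw":0.055},{"offset":[0,0,0],"yaw":0.055},{"offset":[0,0,0],"yaw":0.055}]}}

```text
time_s: 7.5
tool_pos: [0.5918, 0.1152, 0.2024]
tcp_rot: [-179.9, -0.0, 127.5]
ft_force: [-0.3, -0.2, 0.3]
gripper_width: 0.803
```

```bash
cat >> h.py <<'E'
def cloud(C,d):
    f,cx,cy,T=C; vv,uu=np.mgrid[0:400,0:640]; return np.stack([(uu-cx)/f*d,(vv-cy)/f*d,d],-1)@T[:3,:3].T+T[:3,3]
E
python3 - <<'E'
from h import *
s=read_state(); print(s["tool_pos"],s["tcp_rot"],s["q"].round(1)); p,d,C=shot("wrist"); cv2.imwrite("pics/w4.png",p)
P=cloud(C,d); g=p.max(2)
m=(d>0)&(g<90)&(P[...,2]>.113)&(P[...,2]<.135)&(abs(P[...,0]-.595)<.03)&(abs(P[...,1]-.123)<.03)
Q=(P[m][:,:2]*1000).astype(np.float32); r=cv2.minAreaRect(Q); print(m.sum(),r,P[m].mean(0)); print(cv2.boxPoints(r))
e,V=np.linalg.eigh(np.cov(Q.T)); print("long axis",np.degrees(np.arctan2(V[1,1],V[0,1]))%180,np.sqrt(e*12))
E
```

```text
[0.5918289  0.11515377 0.20239747] [-1.79901688e+02 -2.17762371e-02  1.27512653e+02] [-14.2  23.7   0.8  98.2  -0.3  58.3  24.2]
1304 ((598.4851684570312, 125.2887954711914), (20.690505981445312, 33.062232971191406), 37.63408279418945) [0.59733097 0.12615776 0.12265574]
[[580.1983  132.06323]
 [600.38666 105.88039]
 [616.77203 118.51436]
 [596.5837  144.6972 ]]
long axis 127.84639464395586 [19.52896369 32.61975187]
```

View pics/w4.png

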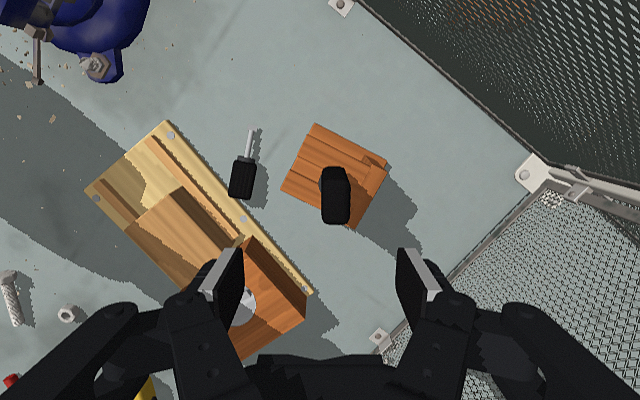

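The driver top (335,195) is square to the jaws and 11 mm off in the jaw direction. I'll correct, descend and grip.

>>> {"fn": "move_arm", "kwargs": {"steps": [{"offset":[0.004,0.011,0],"yaw":0},{"offset":[0.004,0.011,0.03],"yaw":0},{"offset":[0.004,0.011,0.06],"yaw":0},{"offset":[0.004,0.011,0.09],"yaw":0},{"offset":[0.004,0.011,0.115],"yaw":0}], "gripper": 0.7}}

```text
time_s: 7.97
tool_pos: [0.5986, 0.1267, 0.0868]
tcp_rot: [180.0, -0.0, 127.5]
ft_force: [-0.9, 0.3, 0.2]
gripper_width: 0.698
```

>>> {"fn": "move_arm", "kwargs": {"steps": [{"offset":[0,0,0.004],"yaw":0},{"offset":[0,0,0.004],"yaw":0}]}}

```text
time_s: 8.13
tool_pos: [0.5974, 0.1263, 0.0827]
tcp_rot: [-179.8, -0.1, 127.5]
ft_force: [0.2, -0.7, 0.5]
gripper_width: 0.703
```

```bash
python3 - <<'E'
from h import *
s=read_state(); print(s["tool_pos"],s["tcp_rot"])
E
```

```text
[0.5974043  0.12626745 0.08265045] [-1.79813787e+02 -1.01189451e-01  1.27509173e+02]
```

>>> {"fn": "move_arm", "kwargs": {"steps": [{"offset":[0,0,0],"yaw":0},{"offset":[0,0,0],"yaw":0},{"offset":[0,0,0],"yaw":0},{"offset":[0,0,0],"yaw":0},{"offset":[0,0,0],"yaw":0}], "gripper": 0, "grip_force": 90}}

```text
time_s: 8.55
tool_pos: [0.6001, 0.1264, 0.0862]
tcp_rot: [179.8, 0.1, 127.5]
ft_force: [-0.4, 0.8, 6.2]
gripper_width: 0.223
```

>>> {"fn": "move_arm", "kwargs": {"steps": [{"offset":[0,0,0],"yaw":0},{"offset":[0,0,0],"yaw":0},{"offset":[0,0,0],"yaw":0}]}}

```text
time_s: 8.8
tool_pos: [0.6001, 0.1264, 0.0862]
tcp_rot: [179.8, 0.1, 127.5]
ft_force: [-0.7, 0.6, 7.2]
gripper_width: 0.22
```

>>> {"fn": "move_arm", "kwargs": {"steps": [{"offset":[0,0,-0.005],"yaw":0},{"offset":[0,0,-0.011],"yaw":0},{"offset":[0,0,-0.011],"yaw":0},{"offset":[0,0,-0.011],"yaw":0}]}}

```text
time_s: 9.13
tool_pos: [0.5991, 0.1262, 0.0959]
tcp_rot: [179.9, 0.0, 127.5]
ft_force: [0.3, -0.0, -1.7]
gripper_width: 0.224
```

>>> {"fn": "move_arm", "kwargs": {"steps": [{"offset":[0.006,-0.011,0.002],"yaw":0},{"offset":[0.012,-0.022,0.002],"yaw":0},{"offset":[0.018,-0.034,0.002],"yaw":0},{"offset":[0.024,-0.046,0.002],"yaw":0},{"offset":[0.028,-0.055,0.002],"yaw":0}]}}

```text
time_s: 9.55
tool_pos: [0.5364, 0.1147, 0.0928]
tcp_rot: [-179.9, -0.0, 127.5]
ft_force: [0.1, -0.9, -1.1]
gripper_width: 0.229
```

>>> {"fn": "move_arm", "kwargs": {"steps": [{"offset":[0,0,0],"yaw":0},{"offset":[0,0,-0.04],"yaw":0},{"offset":[0,0,-0.08],"yaw":0},{"offset":[0,0,-0.11],"yaw":0},{"offset":[0,0,-0.11],"yaw":0}]}}

```text
time_s: 9.97
tool_pos: [0.5433, 0.1161, 0.2105]
tcp_rot: [179.3, 0.3, 127.5]
ft_force: [1.2, 0.0, -0.4]
gripper_width: 0.222
```

```bash
python3 - <<'E'
from h import *
s=read_state(); print(s["tool_pos"],s["tcp_rot"]); p,d,C=shot("wrist"); ps,ds,Cs=shot("scene"); pt,dt,Ct=shot("top")
cv2.imwrite("pics/m5.png",np.hstack([p[:,120:520],cv2.resize(pt[120:250,230:360],(400,400))]))
E
```

```text
[0.5433325  0.11605417 0.2104588 ] [179.32486695   0.28517507 127.45669628]
```

View pics/m5.png

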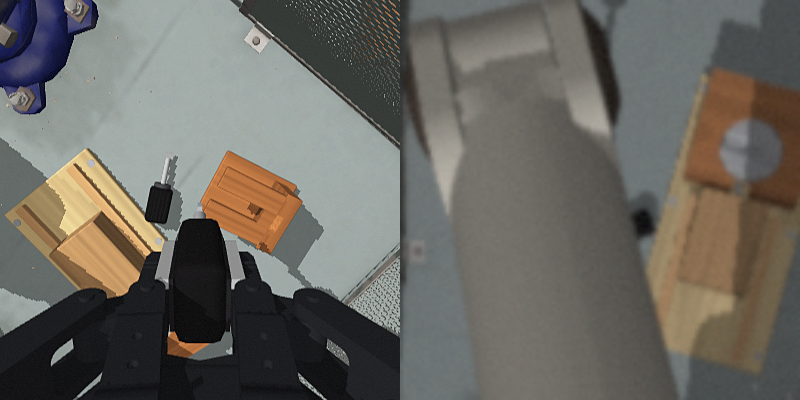

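The driver is held square in the jaws, with its tip in line at (319,212). The fork is open toward the robot. I'll carry it to beside the disc with the blade along the slot direction, yaw 75°, and measure the disc there.

>>> {"fn": "move_arm", "kwargs": {"steps": [{"offset":[-0.024,-0.013,0],"yaw":0.115},{"offset":[-0.048,-0.026,0],"yaw":0.23},{"offset":[-0.072,-0.038,0],"yaw":0.345},{"offset":[-0.096,-0.051,0],"yaw":0.46},{"offset":[-0.12,-0.064,0],"yaw":0.575}]}}

```text
time_s: 10.53
tool_pos: [0.5591, -0.0206, 0.2011]
tcp_rot: [-179.8, 0.0, 94.2]
ft_force: [0.1, 0.2, 0.3]
gripper_width: 0.228
```

>>> {"fn": "move_arm", "kwargs": {"steps": [{"offset":[-0.027,0.002,0],"yaw":0.115},{"offset":[-0.054,0.005,0],"yaw":0.23},{"offset":[-0.081,0.007,0],"yaw":0.34},{"offset":[-0.081,0.007,0],"yaw":0.34},{"offset":[-0.081,0.007,0],"yaw":0.34}]}}

```text
time_s: 10.95
tool_pos: [0.5723, -0.1019, 0.2011]
tcp_rot: [-179.8, 0.1, 74.8]
ft_force: [0.7, 0.6, -0.5]
gripper_width: 0.221
```

>>> {"fn": "move_arm", "kwargs": {"steps": [{"offset":[0,0,0],"yaw":0},{"offset":[0,0,0],"yaw":0}]}}

```text
time_s: 11.12
tool_pos: [0.573, -0.0978, 0.202]
tcp_rot: [-179.9, -0.0, 75.2]
ft_force: [0.3, 0.2, -0.7]
gripper_width: 0.225
```

```bash
python3 - <<'E'
from h import *
s=read_state(); print(s["tool_pos"],s["tcp_rot"],s["q"].round(1)); p,d,C=shot("wrist"); cv2.imwrite("pics/w6.png",p); print(C[3].round(3))
for t in("cam_slot","driver_tip"):
    for x in find_in(t,"wrist")[:2]: print(t,x["conf"],x["pixel"],w(C,d,*x["pixel"],.052),w(C,d,*x["pixel"]))
E
```

```text
[ 0.57301792 -0.09777774  0.20200679] [-1.79860917e+02 -2.30821420e-02  7.52017860e+01] [ -4.8  22.   15.  101.7  -6.7  57.3  -2. ]
[[ 0.967 -0.244 -0.073  0.591]
 [-0.255 -0.928 -0.271 -0.028]
 [-0.002  0.281 -0.96   0.345]
 [ 0.     0.     0.     1.   ]]
cam_slot 0.97 [329.4, 111.7] [ 0.59648191 -0.03947614  0.052     ] [ 0.59660909 -0.0397506   0.04480391]
driver_tip 0.72 [320.0, 279.9] [ 0.54807865 -0.19228614  0.052     ] [ 0.57579319 -0.08716778  0.2396129 ]
driver_tip 0.63 [230.2, 15.2] [0.53916027 0.05165195 0.052     ] [0.53334897 0.06056296 0.0193882 ]
```

View pics/w6.png

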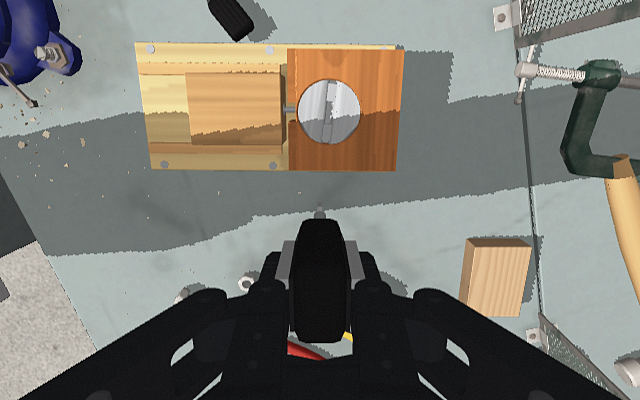

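```bash
python3 - <<'E'
from h import *
p,d,C=load("wrist"); f,cx,cy,T=C
hsv=cv2.cvtColor(p,cv2.COLOR_BGR2HSV); m=((hsv[...,1]<60)).astype(np.uint8); k=np.zeros_like(m); k[72:150,292:368]=1; m&=k
m=cv2.morphologyEx(m,cv2.MORPH_OPEN,np.ones((5,5)))
c=max(cv2.findContours(m,0,2)[0],key=cv2.contourArea); h=cv2.convexHull(c); e=cv2.fitEllipse(h); print("disc",e,w(C,d,*e[0],.052),"dia mm",np.linalg.norm(w(C,d,e[0][0]-e[1][0]/2,e[0][1],.052)-w(C,d,e[0][0]+e[1][0]/2,e[0][1],.052)))
Pt=np.array([.573,-.0978,.130]); q=T[:3,:3].T@(Pt-T[:3,3]); print("tip predicted px",cx+f*q[0]/q[2],cy+f*q[1]/q[2])
a=cv2.resize(p[70:155,285:375],None,fx=6,fy=6,interpolation=cv2.INTER_CUBIC); b=cv2.resize(p[190:232,300:342],None,fx=6,fy=6,interpolation=cv2.INTER_CUBIC)
o=np.zeros((510,800,3),np.uint8); o[:510,:540]=a; o[:252,545:797]=b; cv2.imwrite("pics/w6c.png",o)
E
```

```text
disc ((328.65716552734375, 111.39860534667969), (62.14325714111328, 64.28121185302734), 6.287107467651367) [ 0.59593401 -0.03907597  0.052     ] dia mm 0.05267688145974731
tip predicted px 320.0742984375453 210.7333108058118
```

View pics/w6c.png

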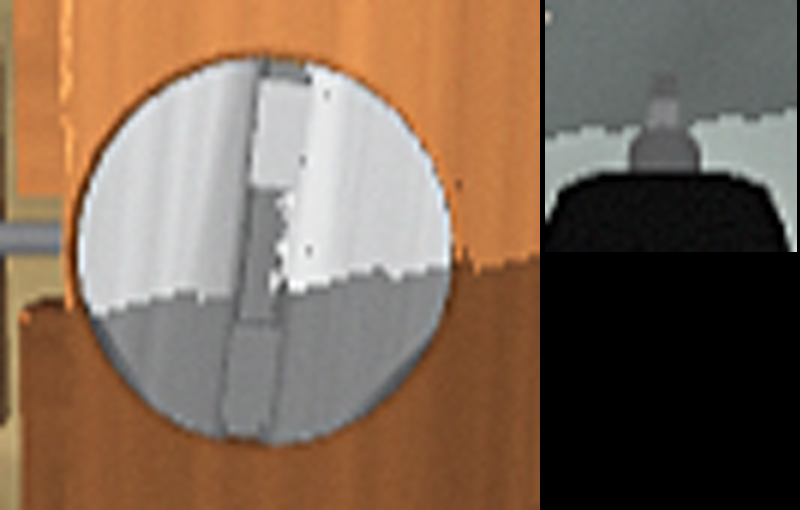

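```bash
python3 - <<'E'
from h import *
p,d,C=load("wrist"); f,cx,cy,T=C
a=w(C,d,332.2,81.3,.052); b=w(C,d,325.8,142.8,.052); print(a,b,np.degrees(np.arctan2(*(a-b)[[1,0]])),(a+b)/2)
a=w(C,d,285+275/6,70+190/6,.047); b=w(C,d,285+255/6,70+320/6,.047);print("deep",a,b,np.degrees(np.arctan2(*(a-b)[[1,0]])),np.linalg.norm(a-b))
a=w(C,d,172,110,.05)
for z in(.14,.13,.125,.12,.115,.11):
    q=T[:3,:3].T@(np.array([.573,-.0978,z])-T[:3,3]); print(z,cx+f*q[0]/q[2],cy+f*q[1]/q[2])
print(d[196:222:2,320].round(3)); P=cloud(C,d); print(P[198:226:2,320].round(4))
E
```

```text
[ 0.60473088 -0.01644724  0.052     ] [ 0.58699061 -0.06408304  0.052     ] 69.57393122761808 [ 0.59586074 -0.04026514  0.052     ]
deep [ 0.59980607 -0.03192015  0.047     ] [ 0.59255116 -0.04875617  0.047     ] 66.68801503751476 0.01833262769913275
0.14 320.07067776890995 215.63749943431722
0.13 320.0742984375453 210.7333108058118
0.125 320.07599594747086 208.43403691132093
0.12 320.07762436414606 206.22834969016236
0.115 320.0791878218561 204.11064926098422
0.11 320.080690131496 202.07577377403058
[0.358 0.36  0.359 0.224 0.22  0.216 0.216 0.216 0.213 0.21  0.207 0.164
 0.162]
[[ 5.654e-01 -1.262e-01 -1.000e-03]
 [ 5.650e-01 -1.279e-01  5.000e-04]
 [ 5.745e-01 -9.180e-02  1.301e-01]
 [ 5.746e-01 -9.170e-02  1.349e-01]
 [ 5.746e-01 -9.170e-02  1.393e-01]
 [ 5.742e-01 -9.300e-02  1.394e-01]
 [ 5.739e-01 -9.440e-02  1.391e-01]
 [ 5.738e-01 -9.440e-02  1.429e-01]
 [ 5.738e-01 -9.470e-02  1.459e-01]
 [ 5.737e-01 -9.500e-02  1.489e-01]
 [ 5.771e-01 -8.210e-02  1.898e-01]
 [ 5.771e-01 -8.220e-02  1.922e-01]
 [ 5.771e-01 -8.200e-02  1.957e-01]
 [ 5.771e-01 -8.210e-02  1.981e-01]]
```

Disc centre is (0.596,-0.039), measured diameter 52.7 mm against 53. The slot lies at ≈68.5°, and the blade tip sits on the tool axis ~73 mm below the TCP. Moving over the slot, then down.

>>> {"fn": "move_arm", "kwargs": {"steps": [{"offset":[0.02,0.002,0],"yaw":0.06},{"offset":[0.045,0.005,0],"yaw":0.115},{"offset":[0.063,0.007,0.02],"yaw":0.115},{"offset":[0.063,0.007,0.045],"yaw":0.115},{"offset":[0.063,0.007,0.06],"yaw":0.115}], "grip_force": 110}}

```text
time_s: 11.68
tool_pos: [0.5963, -0.037, 0.1415]
tcp_rot: [-179.9, -0.0, 68.7]
ft_force: [-1.1, -0.4, -1.2]
gripper_width: 0.217
```

>>> {"fn": "move_arm", "kwargs": {"steps": [{"offset":[0,0,0.006],"yaw":0},{"offset":[0,0,0.006],"yaw":0},{"offset":[0,0,0.006],"yaw":0},{"offset":[0,0,0.006],"yaw":0}]}}

```text
time_s: 12.02
tool_pos: [0.5976, -0.0407, 0.1386]
tcp_rot: [179.9, -0.0, 68.4]
ft_force: [1.0, -0.7, 0.3]
gripper_width: 0.222
```

>>> {"fn": "move_arm", "kwargs": {"steps": [{"offset":[0.001,-0.0015,0.005],"yaw":0},{"offset":[0.001,-0.0015,0.01],"yaw":0},{"offset":[0.001,-0.0015,0.014],"yaw":0},{"offset":[0.001,-0.0015,0.017],"yaw":0},{"offset":[0.001,-0.0015,0.017],"yaw":0}]}}

```text
time_s: 12.43
tool_pos: [0.5954, -0.039, 0.1196]
tcp_rot: [-180.0, 0.0, 68.5]
ft_force: [0.1, 0.2, -0.4]
gripper_width: 0.221
```

>>> {"fn": "move_arm", "kwargs": {"steps": [{"offset":[0,0,0.003],"yaw":0},{"offset":[0,0,0.003],"yaw":0},{"offset":[0,0,0.003],"yaw":0}]}}

```text
time_s: 12.68
tool_pos: [0.5957, -0.039, 0.1173]
tcp_rot: [180.0, -0.0, 68.5]
ft_force: [0.5, -0.3, -1.4]
gripper_width: 0.221
```

No contact force with the tip below the disc's top, so the blade is in the slot. Turning clockwise.

>>> {"fn": "move_arm", "kwargs": {"steps": [{"offset":[0,0,0.001],"yaw":0.1},{"offset":[0,0,0.001],"yaw":0.2},{"offset":[0,0,0.001],"yaw":0.3},{"offset":[0,0,0.001],"yaw":0.4},{"offset":[0,0,0.001],"yaw":0.5}]}}

```text
time_s: 13.1
tool_pos: [0.5967, -0.0394, 0.1173]
tcp_rot: [179.9, -0.1, 39.5]
ft_force: [0.2, -1.3, 1.9]
gripper_width: 0.218
```

```bash
python3 - <<'E'
from h import *
s=read_state(); print(s["tool_pos"],s["tcp_rot"],s["q"].round(1),s["ft_force"],s["wrist_torque"])
E
```

```text
[ 0.59674327 -0.03943533  0.11726515] [ 1.79885171e+02 -9.36265892e-02  3.95354821e+01] [-14.7  30.2  20.8 103.3 -13.7  48.8 -37.8] [ 0.24325574 -1.25541856  1.92110395] [-0.28517741 -0.29540591  0.17139654]
```

Torque about z is 0.17 N m, so the cam is turning. Continuing.

>>> {"fn": "move_arm", "kwargs": {"steps": [{"offset":[0,0,0],"yaw":0.1},{"offset":[0,0,0],"yaw":0.2},{"offset":[0,0,0],"yaw":0.3},{"offset":[0,0,0],"yaw":0.4},{"offset":[0,0,0],"yaw":0.5}]}}

```text
time_s: 13.52
tool_pos: [0.5969, -0.0399, 0.1172]
tcp_rot: [179.9, -0.1, 10.9]
ft_force: [2.1, -2.6, 1.3]
gripper_width: 0.222
```

>>> {"fn": "move_arm", "kwargs": {"steps": [{"offset":[0,0,0],"yaw":0.1},{"offset":[0,0,0],"yaw":0.2},{"offset":[0,0,0],"yaw":0.3},{"offset":[0,0,0],"yaw":0.36},{"offset":[0,0,0],"yaw":0.36}]}}

```text
time_s: 13.93
tool_pos: [0.5969, -0.0402, 0.1172]
tcp_rot: [179.9, -0.2, -9.6]
ft_force: [0.6, -1.9, 3.4]
gripper_width: 0.219
```

```bash
python3 - <<'E'
from h import *
s=read_state(); print(s["tool_pos"],s["tcp_rot"],s["q"].round(1),s["ft_force"],s["wrist_torque"])
E
```

```text
[ 0.59685179 -0.04019425  0.11723179] [ 1.79920907e+02 -1.69391164e-01 -9.58740810e+00] [-23.4  32.5  32.8 103.6 -22.1  50.2 -79.9] [ 0.6394937  -1.8804631   3.41009598] [-0.85916991 -0.30921066  0.12955159]
```

>>> {"fn": "move_arm", "kwargs": {"steps": [{"offset":[0,0,0],"yaw":0.06},{"offset":[0,0,0],"yaw":0.12},{"offset":[0,0,0],"yaw":0.12}]}}

```text
time_s: 14.18
tool_pos: [0.5968, -0.0403, 0.1172]
tcp_rot: [180.0, -0.2, -16.4]
ft_force: [0.5, -3.9, 4.3]
gripper_width: 0.218
```

```bash
python3 - <<'E'
from h import *
s=read_state(); print(s["tool_pos"],s["tcp_rot"],s["q"].round(1),s["ft_force"],s["wrist_torque"])
E
```

```text
[ 0.59678716 -0.04029205  0.11721016] [ 1.79951756e+02 -1.71912783e-01 -1.63711111e+01] [-24.5  32.9  34.4 103.6 -23.3  50.5 -85.7] [ 0.46033996 -3.9012126   4.30911586] [-1.08823403 -0.33716952  0.10569721]
```

>>> {"fn": "move_arm", "kwargs": {"steps": [{"offset":[0,0,0],"yaw":0.06},{"offset":[0,0,0],"yaw":0.1},{"offset":[0,0,0],"yaw":0.1}]}}

```text
time_s: 14.43
tool_pos: [0.5967, -0.0403, 0.1172]
tcp_rot: [180.0, -0.2, -22.0]
ft_force: [0.7, -4.3, 5.0]
gripper_width: 0.219
```

```bash
python3 - <<'E'
from h import *
s=read_state(); print(s["tcp_rot"],s["q"].round(1),s["ft_force"],s["wrist_torque"])
E
```

```text
[ 1.79965700e+02 -1.62352142e-01 -2.20120408e+01] [-25.5  33.3  35.8 103.6 -24.4  50.8 -90.5] [ 0.73706484 -4.25485775  5.00556923] [-1.0765764  -0.33542604  0.12637028]
```

>>> {"fn": "move_arm", "kwargs": {"steps": [{"offset":[0,0,0],"yaw":0.06},{"offset":[0,0,0],"yaw":0.12},{"offset":[0,0,0],"yaw":0.12}]}}

```text
time_s: 14.68
tool_pos: [0.5966, -0.0404, 0.1172]
tcp_rot: [180.0, -0.2, -28.9]
ft_force: [0.4, -3.7, 6.1]
gripper_width: 0.217
```

```bash
python3 - <<'E'
from h import *
s=read_state(); print(s["tool_pos"],s["tcp_rot"],s["q"].round(1),s["ft_force"],s["wrist_torque"])
p,d,C=shot("wrist"); pt,dt,Ct=shot("top"); ps,ds,Cs=shot("scene")
o=np.zeros((600,800,3),np.uint8); o[:250,:400]=cv2.resize(p,(400,250)); o[:250,400:]=cv2.resize(pt,(400,250)); o[250:,:700]=cv2.resize(ps[170:270,270:470],(700,350),interpolation=cv2.INTER_CUBIC); cv2.imwrite("pics/m7.png",o)
E
```

```text
[ 0.59661312 -0.04041563  0.11718523] [ 1.79978471e+02 -1.61137776e-01 -2.89439482e+01] [-26.6  33.8  37.5 103.7 -25.6  51.1 -96.3] [ 0.44941392 -3.6711405   6.14819587] [-1.16921459 -0.29229161  0.19725546]
```

View pics/m7.png

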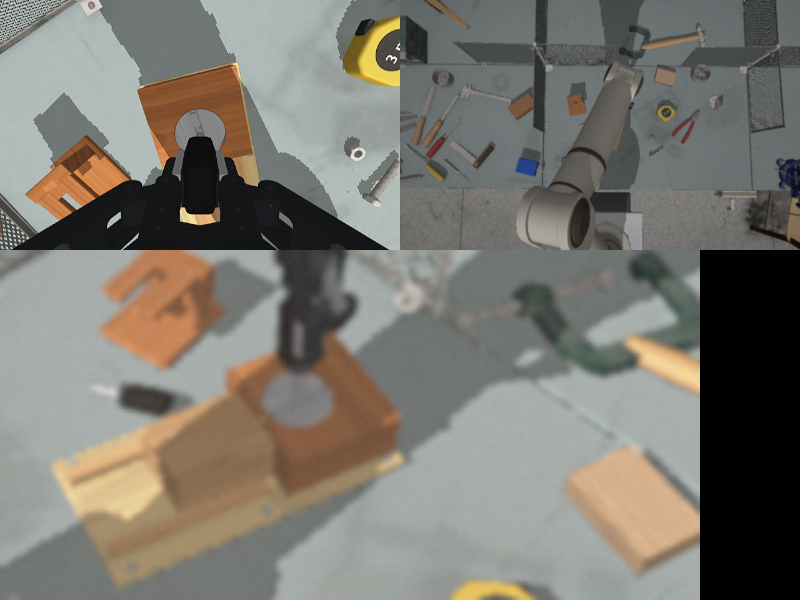

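The scene view shows rail flush against the block. The wrist view shows the slot about along the tool, at (200,122). Torque is rising, so I'll turn a little further to make sure of the stop.

>>> {"fn": "move_arm", "kwargs": {"steps": [{"offset":[0,0,0],"yaw":0.05},{"offset":[0,0,0],"yaw":0.08},{"offset":[0,0,0],"yaw":0.08}]}}

```text
time_s: 15.08
tool_pos: [0.5965, -0.0405, 0.1172]
tcp_rot: [180.0, -0.2, -33.4]
ft_force: [0.2, -4.2, 4.9]
gripper_width: 0.222
```

```bash
python3 - <<'E'
from h import *
s=read_state(); print(s["tcp_rot"],s["q"].round(1),s["ft_force"],s["wrist_torque"])
p,d,C=shot("wrist"); 
cv2.imwrite("pics/w8.png",cv2.resize(p[165:260,270:370],None,fx=6,fy=6,interpolation=cv2.INTER_CUBIC))
E
```

```text
[ 1.79979633e+02 -1.60479881e-01 -3.34274321e+01] [ -27.4   34.1   38.6  103.7  -26.5   51.4 -100.1] [ 0.18553609 -4.23132271  4.9390577 ] [-1.24896425 -0.24875969  0.22775229]
```

View pics/w8.png

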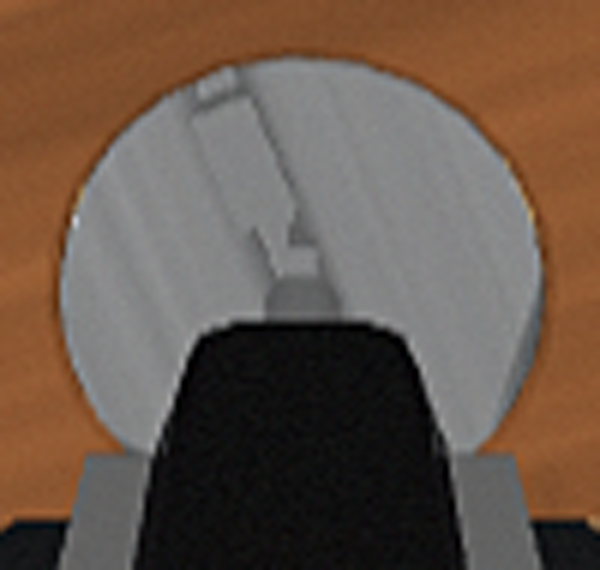

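The slot has stopped ~22° behind the tool, at ≈-11° in the world. That matches the 1.5 rad stop, with the blade cocked in the bevelled slot. I'll square the blade, lift, and check numerically.

>>> {"fn": "move_arm", "kwargs": {"steps": [{"offset":[0,0,0],"yaw":-0.1},{"offset":[0,0,0],"yaw":-0.2},{"offset":[0,0,0],"yaw":-0.3},{"offset":[0,0,0],"yaw":-0.36},{"offset":[0,0,0],"yaw":-0.36}]}}

```text
time_s: 15.55
tool_pos: [0.5964, -0.0394, 0.1172]
tcp_rot: [-180.0, -0.1, -12.6]
ft_force: [0.3, -1.6, 4.7]
gripper_width: 0.221
```

```bash
python3 - <<'E'
from h import *
p,d,C=load("wrist")
a=w(C,d,270+218/6,165+85/6,.052); b=w(C,d,270+265/6,165+200/6,.052); print("slot",np.degrees(np.arctan2(*(a-b)[[1,0]])))
s=read_state(); print(s["tool_pos"],s["tcp_rot"],s["ft_force"],s["wrist_torque"])
E
```

```text
slot -12.174678853458584
[ 0.59639645 -0.0393645   0.1171848 ] [-1.79963388e+02 -1.02739567e-01 -1.25658699e+01] [ 0.29935287 -1.56991343  4.66295347] [-0.68209901 -0.24537866 -0.00311226]
```

>>> {"fn": "move_arm", "kwargs": {"steps": [{"offset":[0,0,-0.01],"yaw":0},{"offset":[0,0,-0.03],"yaw":0},{"offset":[0,0,-0.06],"yaw":0},{"offset":[0,0,-0.093],"yaw":0},{"offset":[0,0,-0.093],"yaw":0}]}}

```text
time_s: 15.97
tool_pos: [0.5986, -0.0388, 0.2155]
tcp_rot: [-179.8, -0.4, -12.8]
ft_force: [0.8, -0.3, -0.1]
gripper_width: 0.217
```

Cam at the stop: slot at -12.2°. Now back to the front of the fork, with the blade along the fork axis (yaw 10.3°).

>>> {"fn": "move_arm", "kwargs": {"steps": [{"offset":[-0.018,-0.028,0],"yaw":-0.1},{"offset":[-0.036,-0.056,0],"yaw":-0.2},{"offset":[-0.054,-0.084,0],"yaw":-0.3},{"offset":[-0.072,-0.112,0],"yaw":-0.4},{"offset":[-0.09,-0.138,0],"yaw":-0.403}]}}

```text
time_s: 16.38
tool_pos: [0.5369, 0.1182, 0.2092]
tcp_rot: [-179.9, 0.1, 10.6]
ft_force: [0.4, -0.3, -1.6]
gripper_width: 0.222
```

>>> {"fn": "move_arm", "kwargs": {"steps": [{"offset":[0,0,0],"yaw":0},{"offset":[0,0,0],"yaw":0},{"offset":[0,0,0],"yaw":0}]}}

```text
time_s: 16.63
tool_pos: [0.5381, 0.1158, 0.2093]
tcp_rot: [-180.0, 0.1, 10.3]
ft_force: [0.3, -0.8, -1.2]
gripper_width: 0.224
```

```bash
python3 - <<'E'
from h import *
s=read_state(); print(s["tool_pos"],s["tcp_rot"],s["q"].round(1))
x=s["tool_pos"]; Rm=R.from_euler("xyz",s["tcp_rot"],degrees=True).as_matrix()
print("to front",Rm.T@(np.array([.541,.1157,.094])-x),"to notch",Rm.T@(np.array([.600,.1264,.094])-x))
p,d,C=shot("wrist"); cv2.imwrite("pics/w9.png",p); P=cloud(C,d)
# tip/shaft/grip position in tool
Q=(P-x)@Rm; m=(d>0)&(abs(Q[...,0])<.03)&(abs(Q[...,1])<.03)&(Q[...,2]>.02)&(Q[...,2]<.085); v=Q[m]
for lo in np.arange(.02,.085,.01):
    k=v[(v[:,2]>=lo)&(v[:,2]<lo+.01)]
    if len(k): print(lo.round(3),len(k),k.min(0).round(4),k.max(0).round(4))
# stand top points
m=(d>0)&(abs(P[...,2]-.062)<.006)&(abs(P[...,0]-.59)<.06)&(abs(P[...,1]-.12)<.05); print(m.sum(),cv2.minAreaRect((P[m][:,:2]*1000).astype(np.float32)))
pt,dt,Ct=shot("top"); Pt=cloud(Ct,dt)
E
```

```text
[0.53810243 0.11579062 0.20925173] [-1.79998352e+02  5.39808360e-02  1.02690652e+01] [-39.8  19.9  30.6 106.1 -11.9  57.2 -83.9]
to front [0.00294358 0.00060904 0.11524899] to notch [0.06290596 0.00059842 0.1151925 ]
0.02 11 [ 0.001  -0.013   0.0201] [0.0059 0.0121 0.0232]
0.05 53 [ 0.0003 -0.0039  0.0504] [0.0029 0.0031 0.06  ]
0.06 55 [ 0.     -0.004   0.0601] [0.006  0.0032 0.0696]
0.07 5 [ 0.0055 -0.0014  0.0702] [0.006  0.0006 0.0715]
5206 ((598.8366088867188, 124.26240539550781), (76.17616271972656, 59.301937103271484), 10.470392227172852)
```

>>> {"fn": "move_arm", "kwargs": {"steps": [{"offset":[0,0.0015,0.035],"yaw":0},{"offset":[0,0.0015,0.07],"yaw":0},{"offset":[0,0.0015,0.1],"yaw":0},{"offset":[0,0.0015,0.114],"yaw":0},{"offset":[0,0.0015,0.114],"yaw":0}]}}

```text
time_s: 17.15
tool_pos: [0.5362, 0.1119, 0.0916]
tcp_rot: [179.9, 0.4, 10.1]
ft_force: [0.2, -0.8, -0.9]
gripper_width: 0.219
```

>>> {"fn": "move_arm", "kwargs": {"steps": [{"offset":[0,0,0],"yaw":0},{"offset":[0,0,0],"yaw":0}]}}

```text
time_s: 17.32
tool_pos: [0.5403, 0.1133, 0.0964]
tcp_rot: [180.0, -0.1, 10.1]
ft_force: [0.8, 0.0, -1.9]
gripper_width: 0.221
```

```bash
python3 - <<'E'
from h import *
s=read_state(); x=s["tool_pos"]; Rm=R.from_euler("xyz",s["tcp_rot"],degrees=True).as_matrix(); print(x,s["tcp_rot"],s["ft_force"])
print("to notch",Rm.T@(np.array([.6002,.1254,.094])-x))
E
```

```text
[0.54025632 0.11330709 0.09644621] [ 1.79984864e+02 -1.03652940e-01  1.00967027e+01] [ 0.76254312  0.00312717 -1.85162371]
to notch [ 0.06113084 -0.00139758  0.00255643]
```

Sliding in slowly, watching the force.

>>> {"fn": "move_arm", "kwargs": {"steps": [{"offset":[0.008,-0.001,0.001],"yaw":0},{"offset":[0.016,-0.001,0.001],"yaw":0},{"offset":[0.022,-0.001,0.001],"yaw":0},{"offset":[0.028,-0.001,0.001],"yaw":0},{"offset":[0.03,-0.001,0.001],"yaw":0}]}}

```text
time_s: 17.73
tool_pos: [0.57, 0.1209, 0.0949]
tcp_rot: [-180.0, -0.1, 10.2]
ft_force: [0.3, 0.1, -0.7]
gripper_width: 0.224
```

>>> {"fn": "move_arm", "kwargs": {"steps": [{"offset":[0.007,0,0],"yaw":0},{"offset":[0.014,0,0],"yaw":0},{"offset":[0.021,0,0],"yaw":0},{"offset":[0.027,0,0],"yaw":0},{"offset":[0.027,0,0],"yaw":0}]}}

```text
time_s: 18.15
tool_pos: [0.5965, 0.1255, 0.0944]
tcp_rot: [180.0, -0.1, 10.2]
ft_force: [0.4, 0.0, -0.7]
gripper_width: 0.221
```

>>> {"fn": "move_arm", "kwargs": {"steps": [{"offset":[0,0,0],"yaw":0},{"offset":[0,0,0],"yaw":0}]}}

```text
time_s: 18.32
tool_pos: [0.5945, 0.1251, 0.094]
tcp_rot: [180.0, 0.0, 10.2]
ft_force: [0.3, -0.2, -0.1]
gripper_width: 0.221
```

>>> {"fn": "move_arm", "kwargs": {"steps": [{"offset":[0.004,0,0.003],"yaw":0},{"offset":[0.004,0,0.006],"yaw":0},{"offset":[0.004,0,0.008],"yaw":0},{"offset":[0.004,0,0.008],"yaw":0},{"offset":[0.004,0,0.008],"yaw":0}]}}

```text
time_s: 18.73
tool_pos: [0.5988, 0.126, 0.0863]
tcp_rot: [-180.0, -0.0, 10.2]
ft_force: [0.2, -0.0, 1.2]
gripper_width: 0.218
```

>>> {"fn": "move_arm", "kwargs": {"steps": [{"offset":[0,0,0.001],"yaw":0},{"offset":[0,0,0.002],"yaw":0},{"offset":[0,0,0.002],"yaw":0}]}}

```text
time_s: 18.98
tool_pos: [0.599, 0.126, 0.0862]
tcp_rot: [-179.9, -0.0, 10.2]
ft_force: [-5.7, -0.4, 14.9]
gripper_width: 0.219
```

Seated at the same height as at pick-up (0.0862). I'll ease off, open and rise.

>>> {"fn": "move_arm", "kwargs": {"steps": [{"offset":[0,0,-0.0025],"yaw":0},{"offset":[0,0,-0.0025],"yaw":0}]}}

```text
time_s: 19.15
tool_pos: [0.599, 0.126, 0.0872]
tcp_rot: [-180.0, -0.0, 10.2]
ft_force: [0.4, -0.1, -1.4]
gripper_width: 0.225
```

>>> {"fn": "move_arm", "kwargs": {"steps": [{"offset":[0,0,0],"yaw":0},{"offset":[0,0,0],"yaw":0},{"offset":[0,0,0],"yaw":0},{"offset":[0,0,0],"yaw":0},{"offset":[0,0,0],"yaw":0}], "gripper": 0.7, "grip_force": 30}}

```text
time_s: 19.57
tool_pos: [0.5987, 0.1259, 0.0865]
tcp_rot: [180.0, 0.0, 10.2]
ft_force: [0.2, 0.8, 0.9]
gripper_width: 0.7
```

>>> {"fn": "move_arm", "kwargs": {"steps": [{"offset":[0,0,-0.025],"yaw":0},{"offset":[0,0,-0.06],"yaw":0},{"offset":[0,0,-0.095],"yaw":0},{"offset":[0,0,-0.13],"yaw":0},{"offset":[0,0,-0.13],"yaw":0}]}}

```text
time_s: 19.98
tool_pos: [0.6034, 0.1262, 0.2244]
tcp_rot: [-179.9, -0.7, 10.2]
ft_force: [2.0, -0.4, 1.0]
gripper_width: 0.702
```

>>> {"fn": "move_arm", "kwargs": {"steps": [{"offset":[-0.02,0.01,-0.03],"yaw":0},{"offset":[-0.05,0.02,-0.06],"yaw":0},{"offset":[-0.08,0.03,-0.08],"yaw":0},{"offset":[-0.08,0.03,-0.08],"yaw":0},{"offset":[-0.08,0.03,-0.08],"yaw":0}]}}

```text
time_s: 20.4
tool_pos: [0.5254, 0.0816, 0.2987]
tcp_rot: [-179.9, -0.2, 10.1]
ft_force: [0.6, 0.2, -0.4]
gripper_width: 0.701
```

```bash
python3 - <<'E'
from h import *
s=read_state(); print(s["tool_pos"],s["tcp_rot"],s["ft_force"])
for n in("wrist","top"):
    p,d,C=shot(n); cv2.imwrite(f"pics/end_{n}.png",p); P=cloud(C,d)
    m=(d>0)&(p.max(2)<90)&(P[...,2]>.112)&(P[...,2]<.14)&(abs(P[...,0]-.598)<.035)&(abs(P[...,1]-.125)<.035)
    if m.sum()>20: print(n,"driver top",m.sum(),cv2.minAreaRect((P[m][:,:2]*1000).astype(np.float32)),P[m].mean(0),P[m][:,2].std())
    # rail/block profile along the jig x (off bolt line): fraction of points below .04 along the joint
    c,s_=np.cos(np.radians(-15)),np.sin(np.radians(-15)); D=P-np.array([.596,-.039,0]); jx=D[...,0]*c+D[...,1]*s_; jy=-D[...,0]*s_+D[...,1]*c
    for lo in np.arange(-.136,-.02,.004):
        k=(d>0)&(jx>lo)&(jx<lo+.004)&(abs(jy)<.025)&(abs(jy)>.01)
        if k.sum(): print(round(lo*1000),k.sum(),np.percentile(P[k][:,2],[10,50]).round(3),end="; ")
    print()
E
```

```text
[0.52541473 0.08159154 0.29865346] [-179.87442657   -0.21929433   10.10319503] [ 0.60898122  0.17862945 -0.37970788]
wrist driver top 818 ((597.4996337890625, 126.12458801269531), (33.43671417236328, 20.662220001220703), 10.82894229888916) [0.59761793 0.12570138 0.12283504] 0.0016871191945971352
-136 59 [0.009 0.01 ]; -132 60 [0.009 0.01 ]; -128 63 [0.009 0.01 ]; -124 27 [0.008 0.01 ]; -116 41 [0.048 0.05 ]; -112 82 [0.049 0.05 ]; -108 71 [0.049 0.05 ]; -104 79 [0.049 0.05 ]; -100 82 [0.049 0.05 ]; -96 75 [0.049 0.05 ]; -92 82 [0.049 0.05 ]; -88 80 [0.049 0.05 ]; -84 77 [0.049 0.05 ]; -80 81 [0.049 0.05 ]; -76 79 [0.049 0.05 ]; -72 85 [0.049 0.05 ]; -68 81 [0.049 0.05 ]; -64 85 [0.049 0.05 ]; -60 80 [0.049 0.05 ]; -56 86 [0.049 0.05 ]; -52 83 [0.049 0.05 ]; -48 82 [0.049 0.05 ]; -44 85 [0.049 0.05 ]; -40 86 [0.049 0.05 ]; -36 89 [0.048 0.051]; -32 90 [0.051 0.052]; -28 88 [0.051 0.052]; -24 90 [0.05  0.052]; 
-136 17 [0.007 0.012]; -132 17 [0.007 0.011]; -128 16 [0.007 0.01 ]; -124 16 [0.008 0.01 ]; -120 15 [0.005 0.009]; -116 36 [0.01  0.039]; -112 17 [0.048 0.051]; -108 19 [0.048 0.051]; -104 16 [0.047 0.049]; -100 19 [0.048 0.05 ]; -96 14 [0.046 0.049]; -92 18 [0.048 0.05 ]; -88 20 [0.047 0.05 ]; -84 18 [0.048 0.051]; -80 17 [0.046 0.051]; -76 18 [0.046 0.051]; -72 16 [0.049 0.052]; -68 17 [0.049 0.051]; -64 18 [0.046 0.051]; -60 19 [0.046 0.051]; -56 17 [0.048 0.051]; -52 20 [0.05  0.051]; -48 12 [0.047 0.05 ]; -44 17 [0.047 0.05 ]; -40 20 [0.047 0.051]; -36 16 [0.045 0.051]; -32 18 [0.05  0.053]; -28 18 [0.047 0.052]; -24 17 [0.049 0.052];
```

Nothing drops below the rail's top across the joint, so there is no gap: rail rear is at ≈ -115 mm, as expected when drawn tight. The driver's top is level at 0.123 m and centred on the notch. Handing in.

```bash
python3 - <<'E'
from h import *
print(job.close_job(), read_state()["time_s"])
E
```

```text
the job is handed in; nothing more can be done
the job is handed in; nothing more can be done
```

I handed the job in at about 20.5 s on the robot's clock, and every step is done. The hand-in gives no verdict, so the results below are my own measurements.

- **Rail:** I gripped it across its width and slid it about 40 mm, until it hit a hard stop at 21 N with the cam still open. After the cam was turned, the depth profile runs level across the joint with no gap. The rail's rear end is at about x = -115 mm in the jig frame, as expected when drawn tight.
- **Cam:** I put the blade in the slot and turned the disc clockwise until the torque rose to 0.23 N m and the slot stopped following the tool. The slot stands at about -12° in the world, which is roughly 1.5 rad of turn, the stop.
- **Screwdriver:** It went back into the fork from the open side and seated at the same height as when I picked it up. In the last wrist picture its top is level at 0.123 m, and its centre is at (0.5975, 0.126), within a few millimetres of where it hung.

**Checks that disagreed:**
- Early positions read by eye from the top and first wrist pictures were up to about 8 mm off the later close-range ones. I used the close-range ones.
- The small look-alike screwdriver had fallen over before my first close look, although the arm had touched nothing. I left it lying.
- I did not measure the nut, offcut and tape measure again at the end, but the arm made no contact near them.

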